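# Pop the compressor's battery hatch

## Task

The compressor on the miniature-painting table needs new batteries. With shut fingertips, push its toggle lever fully to the back to switch it off, then press the ribbed pad of its square battery hatch down to the stop once and let go, and watch, hands off, that the hatch rises and stays fully open for a couple of seconds. Grasp and lift nothing, leave the round hatch of the brush cleaner shut, and leave both machines and everything else where they stand.

Things in the scene. Friction and masses are not known exactly. Their poses are not given: they have to be found in the camera images.
- compressor: airbrush compressor: a loose grey plastic case of 2 to 3 kg standing on rubber feet, 170 (x) by 200 (y) by 75 tall to its flat deck; a steel toggle lever stands on the left half of its deck (+y) and a square battery hatch lies flush in the right half (-y). Origin at the centre of its underside, z up; its -x face is the front with the round gauge, turned roughly to the robot
- toggle (a joint): angle of the toggle lever, rad: 0 leans to the front (on), 1.0 leans to the back (off, end stop). It starts somewhere in 0 to 0.25, turns with about 1.5 N at its tip and stays where it is left
- toggle_tip (a point): centre of the 16 mm ball at the end of the toggle lever. The lever is a 9 mm bar 45 long from its pivot on the deck (pivot 79 above the table) to this point; when turned to the back it moves along the compressor's +x
- battery_hatch (a joint): angle of the battery hatch, rad: 0 to 0.03 shut and flush, negative pushed in (its stop is at about -0.07), about 1.2 fully open (standing up steeply). Push-push latch: pressing the pad right down to its stop and letting go makes the hatch spring up by itself slowly, in about 1 s; pressing the opened hatch down again latches it shut for good
- battery_pad (a point): centre of the top of the ribbed press pad on the battery hatch, 82 in front of the hinge, next to the front edge (the hatch is a grey plate, 100 by 100, hinged along its back edge). The pad is 22 by 46 and stands 6 above the deck, so this point lies 81 above the table when shut; it sinks about 6 under a push of 4 to 5 N, then meets a firm stop (6 N or more there is plenty). It moves with the hatch; when shut its axes are those of the compressor
- cleaner: brush cleaner: a loose grey plastic case of 1.4 kg, 130 by 130 by 65 tall, with a ROUND flush hatch 84 across on its top and no lever. Origin at the centre of its underside, z up. It and the compressor stand side by side, either one on the left
- cleaner_hatch (a joint): angle of the cleaner's round hatch, rad: 0 to 0.03 shut; has the same latch and a pad of its own; to be left shut
- dropper1: amber dropper bottle, 25 across, 80 tall, between the two machines; sizes in mm; origin at the centre of its underside; bystander
- dropper2: green dropper bottle, 25 across, 80 tall, nearer the robot than the machines; sizes in mm; origin at the centre of its underside; bystander
- dropper3: amber dropper bottle, 25 across, 80 tall, beyond the machines; sizes in mm; origin at the centre of its underside; bystander
- rinse_cup: clear plastic cup, 74 across, 85 tall, beyond the machines; sizes in mm; origin at the centre of its underside; bystander
- figurine: black miniature figure on a round painting handle, 36 across, 92 tall, nearer the robot than the machines; sizes in mm; origin at the centre of its underside; bystander
- paint_pot: paint jar, 40 across, 40 tall, beyond the machines; sizes in mm; origin at the centre of its underside; bystander
- brush: paint brush lying flat, 170 long, nearer the robot than the machines; sizes in mm; origin on the table below its middle; bystander
Not all that is in view belongs to the job. What is shaped like the cleaner but purple is not meant.

How it is judged:
On the way, in this order (a step that is already met when the one before it is completed fails the run):
1. the toggle lever is pushed fully to the back while the battery hatch is still shut (value of joint toggle above 0.85 rad and value of joint battery_hatch below 0.1 rad), for 0.1 s.
2. the pad of the battery hatch is pressed down by the fingers (value of joint battery_hatch below -0.03 rad and contact force between the fingers and battery_hatch above 0.3 N), for 0.04 s.
3. the hatch has risen and stays open for 1.5 s with nothing touching it (value of joint battery_hatch above 0.9 rad and contact force between anything else and battery_hatch below 0.2 N), for 1.5 s.
At the end, for the whole second after the job is handed in: the battery hatch stands open (more than 0.9 rad) untouched, the toggle is at the back (more than 0.85 rad), the round hatch is shut (under 0.1 rad), and both machines and all bystanders are within 30 mm of where they stood (all of step 3 and value of joint toggle above 0.85 rad and value of joint cleaner_hatch below 0.1 rad and distance of each of compressor, cleaner, dropper1, dropper2, dropper3, rinse_cup, figurine, paint_pot, brush from where it was at the start of the episode below 0.03 m).
It fails at once if the battery hatch opens while the compressor is still switched on (value of joint battery_hatch above 0.3 rad and value of joint toggle below 0.7 rad).
It fails at once if the round hatch of the brush cleaner is pressed or opened (value of joint cleaner_hatch below -0.045 rad or value of joint cleaner_hatch above 0.2 rad).
It fails at once if a machine is lifted, tipped or shoved by more than 30 mm (not (distance of compressor from where it was at the start of the episode below 0.03 m) or not (distance of cleaner from where it was at the start of the episode below 0.03 m) or height (world z) of any of compressor, cleaner above 0.015 m or angle between any of compressor, cleaner's own z axis and vertical above 0.15 rad).
It fails at once if a bystander is lifted or displaced by more than 30 mm (not (distance of dropper1 from where it was at the start of the episode below 0.03 m) or not (distance of dropper2 from where it was at the start of the episode below 0.03 m) or not (distance of dropper3 from where it was at the start of the episode below 0.03 m) or not (distance of rinse_cup from where it was at the start of the episode below 0.03 m) or not (distance of figurine from where it was at the start of the episode below 0.03 m) or not (distance of paint_pot from where it was at the start of the episode below 0.03 m) or not (distance of brush from where it was at the start of the episode below 0.03 m) or height (world z) of any of dropper1, dropper2, dropper3, rinse_cup, figurine, paint_pot, brush above 0.02 m).
It also fails if it takes over 48 s, if anything falls off the work surface, if the arm or the gripper's body presses on something with over 40 N, if the wrist force passes 120 N, or if a joint passes its speed limit or range.

## Robot

A 6-joint arm with a two-finger parallel gripper is mounted at the origin on the work surface. World frame = base frame: x ahead of the robot, y to its left, z up, the work surface at z = 0. Lengths are in m, angles in rad, forces in N, time in s.
With the tool pointing down it reaches from about 0.375 to 0.975 m from the base axis. Payload 3.8 kg.
Tool frame: the origin (TCP) lies at the very end of the fingers, on their centre line; the grasp point (between the pads) lies 19 mm behind it; z points along the fingers, y is the direction in which the jaws open and shut (so a half turn about z gives the same grasp; the last joint's range is limited). The gripper opens to 85 mm and grips with 20 to 120 N. Pads are 22 mm wide; open, the fingers measure 114 mm over their backs; the gripper's body (76 mm by 85 mm) begins 54 mm behind the grasp point. The pads swing forward as they close: fully open they stand 13 mm farther back than shut.
Start: joints at [-1.243, 0.264, 1.604, -0, 1.274, -0.037], TCP at [0.241, -0.631, 0.231] pointing down, gripper open.
Joint ranges: [-2.63, 2.63], [-0.94, 2.18], [0.31, 2.57], [-1.31, 4.45], [0, 2.66], [-2.55, 2.55]. Speed limits (rad/s): [2.57, 2.57, 3.14, 3.14, 3.14, 3.14].

## Interface

Orientations are given as a unit quaternion [w, x, y, z].
In Python, from cell import telemetry, read_camera, camera_params, workorder gives the robot as it stands. The module is installed in compiled form; this text tells all that it offers.
- The arm moves only by the tool carry_out, never from a script. Its argument "deltas" is a list of rows, each a list of 4 numbers: the shift along the tool's x, y, z in cm, then the turn about the tool's z in degrees. In form: [[dx, dy, dz, turn], ...]. A call has 1 to 5 rows; each row is the pose to reach, as a shift and turn from the pose commanded when the call began, along the tool's axes at that moment; what a row does not reach only later rows make up. A row lasts 1/10 s, in which the tool goes at most 50 mm and 8.59 degrees, less where a joint would pass 70% of its speed; a pose out of reach is approached as far as the arm can. A call with a gripper value outside its range is refused whole. "gripper" is the opening, from -1 (shut) to 1 (fully open), set as the call begins (left out, the last holds). The fingers move at their own pace and stop on an object; "grip_force" is the grip in N (left out, the last holds). Time passes only in rows, so rows that repeat a pose let the fingers close. It gives the time, the measured TCP pose, the force and the opening at its end, in the units of the state.
- telemetry.get_state(): the state, without advancing time (a new reading comes with each control period).
- read_camera(name): name is "scene" or "top"; returns the picture (480x640x3 uint8, red, green, blue); there is no depth.
- camera_params(name): a dict with "K" (3x3 intrinsics, pixels), "position" and "attitude" of the camera in the world. Camera axes: x right, y down, z forward; pixel columns grow to the right and rows downward; lengths in m; the calibration is good to about 2 mm. A picture is of the moment at which its call begins. camera_params takes no time and is no camera call.
- workorder.finish_job(): hands the job in, once; it reports no verdict.
The state is a dict: "time": time; "joint_positions": joint angles; "qd": joint speeds; "effort": joint torques, N m; "position": TCP position; "ee_rot": TCP orientation; "wrist_force": force on the tool from outside, world axes, zero at the start; "torque": the same for the moment, N m; "grip_width": finger opening in m.
Only numpy, scipy, OpenCV 4.12 (cv2) and the standard library are available. Lean on these libraries where they do the work, as an engineer would, in place of code of your own. Each camera call takes 0.05 s, during which the arm holds its last target. There are 200 camera calls.

## Working session

There is one attempt and no reset: what is moved stays moved. The work goes in short steps, Python scripts to look and compute and a tool call to move; the robot and the scene stay as the last step left them, time stands still between calls to the robot, and variables do not carry over. Pictures are saved under pics/ and viewed, about 8 in all and at most 12, crops included, and the job is handed in when it is done.

Besides the shell and the picture viewer there is one more tool, called after ">>>" as a command line: name --pt "numbers of a row" for each row, then --argument value for the rest. carry_out: Moves the arm, as the interface text tells. Its arguments: {"type":"object","properties":{"deltas":{"type":"array","items":{"type":"array","items":{"type":"number"}}},"gripper":{"type":"number"},"grip_force":{"type":"number"}},"required":["deltas"]}

```bash
mkdir -p pics; cat > h.py <<'E'
import numpy as np, cv2
from cell import telemetry, read_camera, camera_params, workorder
from scipy.spatial.transform import Rotation as R
def rot(a):
    a=np.array(a,float)
    return a if a.shape==(3,3) else R.from_quat(a[[1,2,3,0]]).as_matrix()
def ray(cam,px):
    p=camera_params(cam); K=np.array(p["K"])
    d=rot(p["attitude"])@np.linalg.inv(K)@np.array([px[0],px[1],1.])
    return np.array(p["position"]),d
def onz(cam,px,z):
    o,d=ray(cam,px); return o+d*(z-o[2])/d[2]
def proj(cam,P):
    p=camera_params(cam); c=rot(p["attitude"]).T@(np.array(P)-np.array(p["position"]))
    q=np.array(p["K"])@c; return q[:2]/q[2]
def tri(a,b):
    (o1,d1),(o2,d2)=ray("scene",a),ray("top",b)
    s=np.linalg.lstsq(np.c_[d1,-d2],o2-o1,rcond=None)[0]
    p,q=o1+s[0]*d1,o2+s[1]*d2
    return (p+q)/2,np.linalg.norm(p-q)
def snap(cam,name):
    im=read_camera(cam); cv2.imwrite(f"pics/{name}.png",im[...,::-1]); return im
E
python3 - <<'E'
from h import *
for c in("scene","top"): snap(c,c+"0"); print(camera_params(c))
print(telemetry.get_state())
E
```

```text
{'K': array([[536.87501982,   0.        , 323.04901434],
       [  0.        , 536.87501982, 233.50830188],
       [  0.        ,   0.        ,   1.        ]]), 'position': array([ 0.93165167, -0.6631198 ,  0.71811346]), 'attitude': array([-0.41274175,  0.87645949,  0.22478734, -0.1045641 ])}
{'K': array([[459.87494599,   0.        , 323.17629633],
       [  0.        , 459.87494599, 241.34846509],
       [  0.        ,   0.        ,   1.        ]]), 'position': array([0.47115958, 0.00737535, 1.16010031]), 'attitude': array([-0.04344252,  0.71082804, -0.701482  ,  0.02755449])}
{'time': 0.1, 'joint_positions': array([-1.24288657e+00,  2.64733528e-01,  1.60528104e+00,  2.20882124e-05,
        1.27365008e+00, -3.68883624e-02]), 'qd': array([-0.00058451, -0.00237552, -0.00445919,  0.00013459,  0.00150456,
        0.00047321]), 'effort': array([ 6.84296065e-04, -5.16705787e+01, -3.68589628e+01,  2.10026155e-05,
        6.33012285e-03,  3.32139564e-05]), 'position': array([ 0.24061165, -0.62994747,  0.2300254 ]), 'ee_rot': array([-1.02657955e-03,  9.83411420e-01,  1.81386066e-01, -1.39772083e-04]), 'wrist_force': array([ 0.76848444, -0.3197006 ,  0.5322382 ]), 'torque': array([ 0.02194811, -0.01354159,  0.0301742 ]), 'grip_width': 0.08559575188553462}
```

View pics/top0.png

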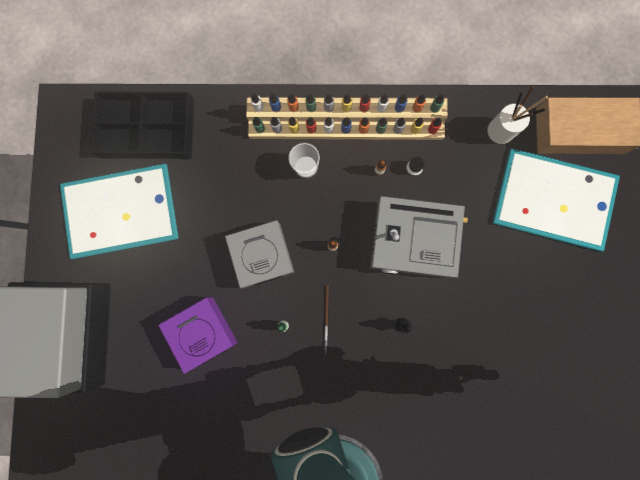

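View pics/scene0.png

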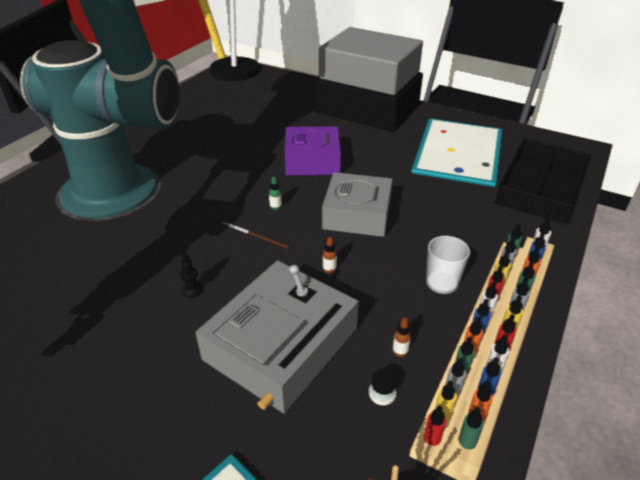

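Candidates in top view: the grey case with lever and square hatch at (420,237) is the compressor. The grey round-hatch case at (259,254) is the cleaner, and the purple one at (197,335) is a decoy. Next is one close crop to check this.

```bash
python3 - <<'E'
from h import *
t=cv2.imread("pics/top0.png")[185:285,360:480]; s=cv2.imread("pics/scene0.png")[255:415,190:370]
t=cv2.resize(t,None,fx=5,fy=5,interpolation=2)[:, :600]; s=cv2.resize(s,None,fx=3,fy=3,interpolation=2)
cv2.imwrite("pics/c1.png",cv2.resize(t,(600,500))); cv2.imwrite("pics/c2.png",s)
g=cv2.imread("pics/top0.png").astype(int)
m=((g.max(2)-g.min(2)<14)&(g.min(2)>75)).astype(np.uint8)
m[:185]=0;m[290:]=0;m[:,:365]=0;m[:,480:]=0
c=max(cv2.findContours(m,0,1)[0],key=cv2.contourArea)
r=cv2.minAreaRect(c);print(r); B=cv2.boxPoints(r)
W=np.array([onz("top",p,.075) for p in B]);print(W.round(3),[np.linalg.norm(W[i]-W[i-1]).round(3) for i in range(4)])
E
```

```text
((418.4036865234375, 237.83505249023438), (87.11432647705078, 75.69012451171875), 6.581944942474365)
[[ 0.513 -0.08   0.075]
 [ 0.693 -0.1    0.075]
 [ 0.671 -0.305  0.075]
 [ 0.492 -0.282  0.075]] [np.float64(0.203), np.float64(0.181), np.float64(0.206), np.float64(0.18)]
```

View pics/c1.png

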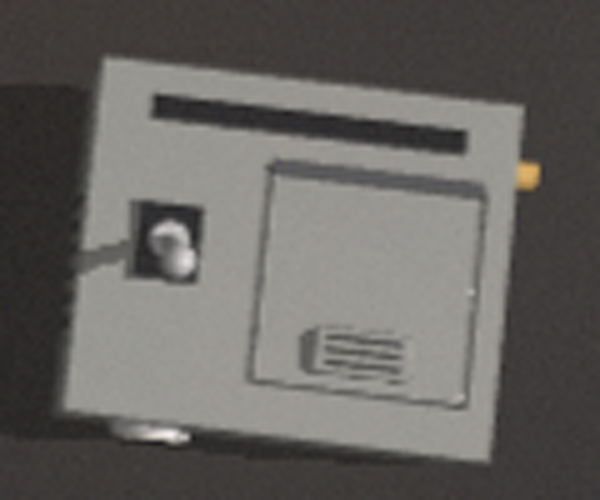

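View pics/c2.png

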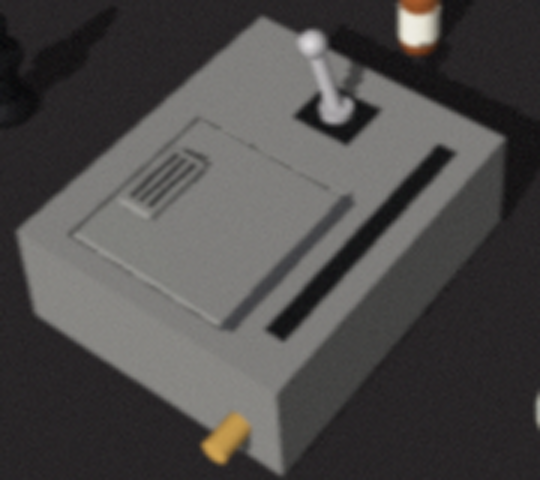

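Confirmed: lever with ball and square hatch with ribbed pad. In the top crop the ball is at (180,260) and the pad at (360,353); in the scene crop they are at (312,43) and (165,180).

```bash
python3 - <<'E'
from h import *
t=lambda x,y:((x+.5)/5+360-.5,(y+.5)/5+185-.5); s=lambda x,y:((x+.5)/3+190-.5,(y+.5)/3+255-.5)
C=np.array([onz("top",t(*p),.075) for p in[(105,57),(525,105),(490,462),(62,412)]])
print("corners",C.round(3),[np.linalg.norm(C[i]-C[i-1]).round(3) for i in range(4)],"ctr",C.mean(0).round(3))
u=C[0]-C[3]+C[1]-C[2];v=C[0]-C[1]+C[3]-C[2]
print("yaw",np.degrees(np.arctan2(u[1],u[0])),np.degrees(np.arctan2(-v[0],v[1])))
tip=tri(s(312,43),t(180,260));pad=tri(s(165,180),t(360,353));piv=tri(s(336,106),t(166,236))
print("tip",tip,"pad",pad,"piv",piv,onz("top",t(360,353),.081),onz("scene",s(165,180),.081))
for n,p in dict(dr1=(333,243),fig=(403,325),dr2=(283,326),dr3=(380,166)).items(): print(n,onz("top",p,.08).round(3))
E
```

```text
corners [[ 0.691 -0.103  0.075]
 [ 0.67  -0.302  0.075]
 [ 0.5   -0.283  0.075]
 [ 0.521 -0.083  0.075]] [np.float64(0.171), np.float64(0.2), np.float64(0.17), np.float64(0.201)] ctr [ 0.596 -0.193  0.075]
yaw -6.543693898320487 -5.993176995551084
tip (array([ 0.58844008, -0.13230507,  0.12221229]), np.float64(5.2903322411540104e-05)) pad (array([ 0.55053155, -0.22178213,  0.08021449]), np.float64(0.0004797962206313387)) piv (array([ 0.60340045, -0.13190119,  0.08122833]), np.float64(0.002265857778884294)) [ 0.55028286 -0.22176131  0.081     ] [ 0.55120255 -0.2221944   0.081     ]
dr1 [0.576 0.009 0.08 ]
fig [ 0.388 -0.155  0.08 ]
dr2 [0.381 0.123 0.08 ]
dr3 [ 0.763 -0.101  0.08 ]
```

Everything agrees with the nominal sizes: the tip, pivot and pad heights match, and the case measures 0.170 x 0.200. I'll shut the fingers and approach high.

>>> carry_out --pt "3.5 -2.7 0 0" --pt "7 -5.4 0 0" --pt "10.5 -8.1 0 0" --pt "14 -10.8 0 0" --pt "17.5 -13.5 0 0" --gripper -1 --grip_force 40

```text
time: 0.6
position: [0.3565, -0.4402, 0.2307]
ee_rot: [-0.0, 0.983, 0.181, -0.0]
wrist_force: [0.9, 0.6, 0.4]
grip_width: 0.0121
```

>>> carry_out --pt "3.5 -2.7 0 0" --pt "7 -5.4 0 0" --pt "10.5 -8.1 0 0" --pt "14 -10.8 0 0" --pt "17.5 -13.5 0 0"

```text
time: 1.1
position: [0.4718, -0.2517, 0.2309]
ee_rot: [-0.0, 0.983, 0.181, -0.0]
wrist_force: [-0.1, -0.2, -0.5]
grip_width: -0.0
```

>>> carry_out --pt "3 -2.2 0 6" --pt "6 -4.5 0 12" --pt "9 -6.8 0 18" --pt "11.5 -9 0 24" --pt "11.7 -9.1 0 27.2"

```text
time: 1.6
position: [0.5494, -0.1232, 0.2307]
ee_rot: [-0.001, 0.998, -0.055, -0.0]
wrist_force: [-1.6, -1.5, -0.4]
grip_width: 0.0
```

>>> carry_out --pt "0 0 0 0" --pt "0 0 0 0"

```text
time: 1.8
position: [0.5479, -0.1268, 0.2308]
ee_rot: [0.0, 0.999, -0.054, -0.0]
wrist_force: [-0.3, -1.7, -0.2]
grip_width: 0.0004
```

>>> carry_out --pt "0 0 4 0" --pt "0 0 8 0" --pt "0 0 11 0" --pt "0 0 12 0" --pt "0 0 12 0"

```text
time: 2.3
position: [0.5465, -0.1271, 0.1095]
ee_rot: [-0.0, 0.998, -0.055, -0.002]
wrist_force: [0.9, 0.3, 0.0]
grip_width: -0.0003
```

>>> carry_out --pt "1 0 0 0" --pt "2 0 0 0" --pt "2.6 0 0 0" --pt "3.1 0 0 0" --pt "3.6 0 0 0"

```text
time: 2.8
position: [0.5849, -0.1308, 0.112]
ee_rot: [0.0, 0.998, -0.055, 0.0]
wrist_force: [-2.2, 0.7, 0.7]
grip_width: 0.0003
```

>>> carry_out --pt "0.4 0 0 0" --pt "0.8 0 0 0" --pt "1.2 0 0 0" --pt "1.6 0 0 0" --pt "2 0 0 0"

```text
time: 3.3
position: [0.6034, -0.1327, 0.1105]
ee_rot: [-0.0, 0.998, -0.055, -0.001]
wrist_force: [-2.3, 0.9, -1.3]
grip_width: 0.0001
```

```bash
python3 - <<'E'
from h import *
im=snap("scene","s1"); s=im[240:420,180:380,::-1]; cv2.imwrite("pics/s1c.png",cv2.resize(s,None,fx=3,fy=3))
print(telemetry.get_state()["wrist_force"],telemetry.get_state()["position"])
E
```

```text
[ 0.54078399 -0.24951628 -0.01836116] [ 0.60412936 -0.13273083  0.11056537]
```

View pics/s1c.png

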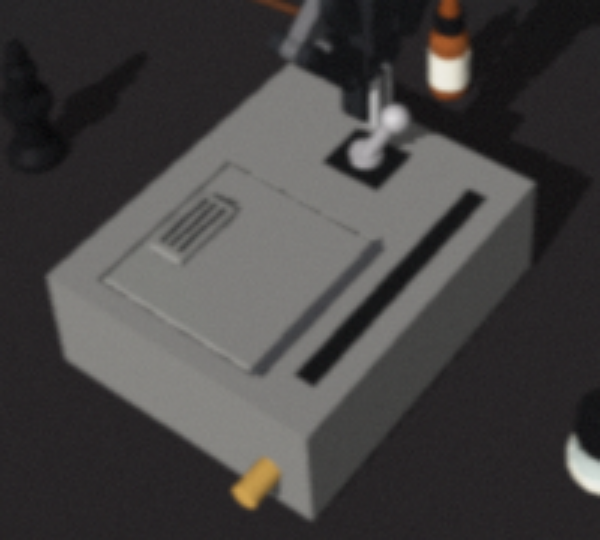

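The lever, with its ball at crop (397,118), now leans back and the case has not moved. Wrist force is about 0, so the stop isn't reached yet. I'll nudge on in small steps.

>>> carry_out --pt "0.1 0 0 0" --pt "0.2 0 0 0" --pt "0.3 0 0 0" --pt "0.3 0 0 0"

```text
time: 3.75
position: [0.6051, -0.1328, 0.1106]
ee_rot: [-0.0, 0.998, -0.055, -0.002]
wrist_force: [-5.9, 1.2, -0.2]
grip_width: -0.0002
```

```bash
python3 - <<'E'
from h import *
im=snap("scene","s2"); st=telemetry.get_state(); print(st["wrist_force"],st["position"],st["time"])
o=cv2.imread("pics/s1.png"); n=im[...,::-1]
# ball pixel in scene, predicted for lean angles about the pivot
u=np.array([np.cos(-.109),np.sin(-.109),0]); P=np.array([.6034,-.133,.079])
for a in(.7,.85,.92,1.): print(a,proj("scene",P+.045*(np.sin(a-.5)*u+np.array([0,0,np.cos(a-.5)]))).round(1))
for k in(o,n):
    m=(k[262:300,295:325].min(2)>140).astype(np.uint8); nn,l,stt,c=cv2.connectedComponentsWithStats(m); print([(stt[i,4],(c[i]+[295,262]).round(1)) for i in range(1,nn) if stt[i,4]>5])
E
```

```text
[-5.48556877  1.91745164 -1.88965542] [ 0.60506194 -0.13285363  0.11057925] 3.8
0.7 [305.9 274.2]
0.85 [309.2 276.7]
0.92 [310.7 277.9]
1.0 [312.4 279.5]
[(np.int32(13), array([323.5, 264.8])), (np.int32(165), array([305.4, 283.5]))]
[(np.int32(13), array([323.5, 264.8])), (np.int32(158), array([306. , 284.2]))]
```

At the stop: 5.5 N steady with no further travel, and the ball at pixel (312,279) matches the prediction for 1.0 rad. Backing off, raising and moving over the pad.

>>> carry_out --pt "-1.5 0 0 0" --pt "-2.5 0 -2 0" --pt "-3.5 2 -4 0" --pt "-4.5 6 -4 0" --pt "-4.6 9.4 -4 0"

```text
time: 4.3
position: [0.5519, -0.2231, 0.1537]
ee_rot: [0.001, 0.999, -0.054, 0.003]
wrist_force: [0.3, 0.1, -0.4]
grip_width: 0.0002
```

>>> carry_out --pt "0 0 2 0" --pt "0 0 4 0" --pt "0 0 5 0" --pt "0 0 5.5 0" --pt "0 0 5.5 0"

```text
time: 4.8
position: [0.551, -0.2214, 0.096]
ee_rot: [-0.0, 0.999, -0.055, -0.0]
wrist_force: [-0.3, 0.9, -0.8]
grip_width: 0.0003
```

```bash
python3 - <<'E'
from h import *
im=snap("scene","s3"); s=im[240:420,180:380,::-1]; cv2.imwrite("pics/s3c.png",cv2.resize(s,None,fx=3,fy=3))
st=telemetry.get_state();print(st["wrist_force"],st["position"])
E
```

```text
[-0.26963341  0.54153726  0.16513259] [ 0.55147718 -0.22151863  0.09670662]
```

View pics/s3c.png

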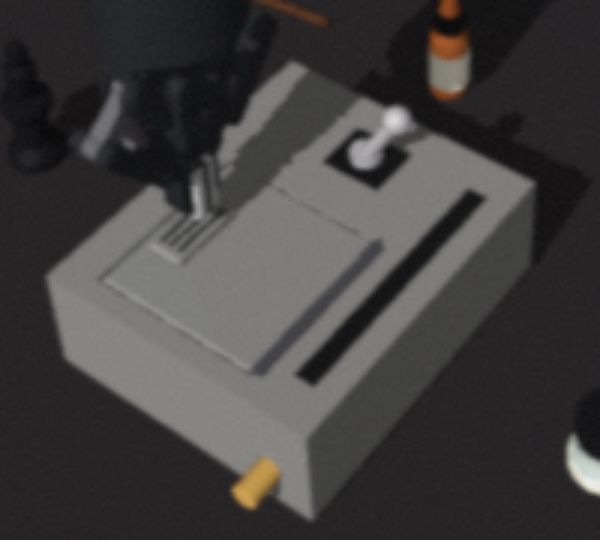

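The fingertips stand over the pad near crop (200,212), and the lever (ball at (397,118)) has stayed back. Pressing down in small steps.

>>> carry_out --pt "0 0 0.8 0" --pt "0 0 1.4 0" --pt "0 0 1.7 0" --pt "0 0 1.9 0" --pt "0 0 2.1 0"

```text
time: 5.35
position: [0.5511, -0.2216, 0.0757]
ee_rot: [0.0, 0.998, -0.055, 0.0]
wrist_force: [-1.4, 1.0, 5.9]
grip_width: -0.0
```

>>> carry_out --pt "0 0 0.1 0" --pt "0 0 0.2 0" --pt "0 0 0.3 0"

```text
time: 5.65
position: [0.5513, -0.2216, 0.0741]
ee_rot: [-0.0, 0.998, -0.055, 0.0]
wrist_force: [-5.5, 3.2, 16.3]
grip_width: -0.0001
```

16 N at 74 mm, so it's at the firm stop. Letting go: up and out to the front quickly.

>>> carry_out --pt "0 0 -3 0" --pt "-1.5 0 -7 0" --pt "-4 0 -11 0" --pt "-6.5 0 -14 0" --pt "-8 0 -16 0"

```text
time: 6.15
position: [0.4707, -0.213, 0.2348]
ee_rot: [0.001, 0.998, -0.055, 0.001]
wrist_force: [0.6, 0.3, 1.0]
grip_width: 0.0
```

>>> carry_out --pt "0 3 -1 0" --pt "0 6 -2 0" --pt "0 9 -2 0" --pt "0 12 -2 0" --pt "0 12 -2 0"

```text
time: 6.65
position: [0.4575, -0.3351, 0.2519]
ee_rot: [0.001, 0.998, -0.056, -0.0]
wrist_force: [-0.1, 0.1, -0.8]
grip_width: -0.0001
```

>>> carry_out --pt "0 0 0 0" --pt "0 0 0 0" --pt "0 0 0 0" --pt "0 0 0 0" --pt "0 0 0 0"

```text
time: 7.15
position: [0.4584, -0.3314, 0.2524]
ee_rot: [0.0, 0.999, -0.054, 0.0]
wrist_force: [-0.1, 0.1, 0.4]
grip_width: 0.0002
```

```bash
python3 - <<'E'
from h import *
s=snap("scene","s4")[...,::-1]; t=snap("top","t4")[...,::-1]
a=cv2.resize(s[240:420,180:380],None,fx=2,fy=2); b=cv2.resize(t[130:310,220:480],None,fx=1.5,fy=1.5)
H=max(a.shape[0],b.shape[0]); f=lambda k:cv2.copyMakeBorder(k,0,H-k.shape[0],0,0,0)
cv2.imwrite("pics/f4.png",np.hstack([f(a),f(b)]))
E
```

```text
(no output)
```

View pics/f4.png

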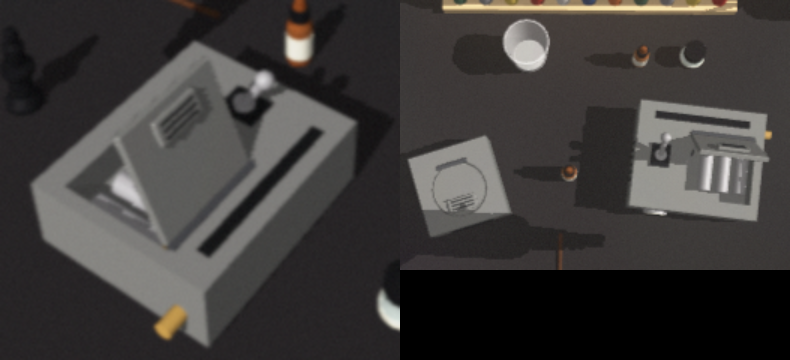

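The hatch (scene crop (180,150)) stands up steeply with the battery bay visible. The lever (265,78) is at the back, the round hatch is shut and nothing has moved. I'll wait hands off for about 2.5 s, then check again.

>>> carry_out --pt "0 0 0 0" --pt "0 0 0 0" --pt "0 0 0 0" --pt "0 0 0 0" --pt "0 0 0 0"

```text
time: 7.75
position: [0.4582, -0.3321, 0.2523]
ee_rot: [0.0, 0.998, -0.055, 0.0]
wrist_force: [0.3, 0.5, 0.2]
grip_width: -0.0002
```

>>> carry_out --pt "0 0 0 0" --pt "0 0 0 0" --pt "0 0 0 0" --pt "0 0 0 0" --pt "0 0 0 0"

```text
time: 8.25
position: [0.4582, -0.3321, 0.2523]
ee_rot: [-0.0, 0.998, -0.055, -0.0]
wrist_force: [0.2, -0.2, 0.4]
grip_width: -0.0
```

>>> carry_out --pt "0 0 0 0" --pt "0 0 0 0" --pt "0 0 0 0" --pt "0 0 0 0" --pt "0 0 0 0"

```text
time: 8.75
position: [0.4582, -0.3321, 0.2523]
ee_rot: [0.0, 0.998, -0.055, -0.0]
wrist_force: [-0.8, -0.1, 0.1]
grip_width: 0.0001
```

>>> carry_out --pt "0 0 0 0" --pt "0 0 0 0" --pt "0 0 0 0" --pt "0 0 0 0" --pt "0 0 0 0"

```text
time: 9.25
position: [0.4582, -0.3321, 0.2523]
ee_rot: [0.0, 0.998, -0.055, 0.0]
wrist_force: [0.4, 0.3, -0.2]
grip_width: -0.0002
```

>>> carry_out --pt "0 0 0 0" --pt "0 0 0 0" --pt "0 0 0 0" --pt "0 0 0 0" --pt "0 0 0 0"

```text
time: 9.75
position: [0.4582, -0.3321, 0.2523]
ee_rot: [-0.0, 0.998, -0.055, 0.0]
wrist_force: [-0.5, 0.1, 0.1]
grip_width: -0.0001
```

```bash
python3 - <<'E'
from h import *
s=snap("scene","s5")[...,::-1]
a=cv2.resize(s[240:420,180:380],None,fx=2,fy=2); cv2.imwrite("pics/s5c.png",a)
# hatch angle from where the pad centre should appear
u=np.array([np.cos(-.109),np.sin(-.109),0]); H=np.array([.5508,-.222,.075])+.082*u
for q in(.9,1.0,1.1,1.2): 
    p=H+.082*(-np.cos(q)*u+np.array([0,0,np.sin(q)]))+.006*(np.sin(q)*u+np.array([0,0,np.cos(q)])); p=p+0
    w=(proj("scene",p)-[180,240])*2; print(q,w.round(0))
E
```

```text
0.9 [158. 113.]
1.0 [165. 113.]
1.1 [173. 114.]
1.2 [181. 116.]
```

View pics/s5c.png

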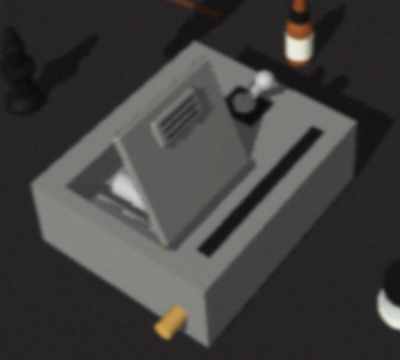

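The hatch stays open: the pad is at (180,117), which matches the prediction for 1.2 rad (181,116). Everything else is unchanged, so I'm handing in.

```bash
python3 -c "
from cell import workorder; print(workorder.finish_job())"
```

```text
the job is handed in; nothing more can be done
None
```

The compressor is switched off, its square battery hatch stands open, and the job is handed in at about 10 s of the 48 s allowed; no verdict was reported.

- **Toggle:** I pushed the lever back with shut fingertips until it met the end stop at about 5.5 N. In the scene picture its ball sat where 1.0 rad predicts.
- **Hatch:** I pressed the ribbed pad once, to 16 N at the firm stop, and let go. It rose by itself and was still open after about 2.6 s hands off. The pad's place in the picture matches about 1.2 rad.
- **Everything else:** The last pictures showed the lever still back and the compressor in its place. The cleaner's round hatch and the bystanders in the picture crops looked unchanged. The green dropper bottle and most of the brush were outside the final crops, but the arm never went near them.
- **Disagreement:** A brightness mask for the lever ball gave pixel (306,284), because it caught the lever base as well. I used the ball seen in the crop at (312,279) instead. No other check failed.

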